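# Recharge the grinding jar from the media hopper

## Robot

A 6-joint arm with a two-finger parallel gripper is mounted at the origin on the work surface. World frame = base frame: x ahead of the robot, y to its left, z up, the work surface at z = 0. Lengths are in m, angles in rad, forces in N, time in s.
With the tool pointing down it reaches from about 0.3 to 0.75 m from the base axis. Payload 8.5 kg.
Tool frame: the origin (TCP) lies between the finger pads; the fingertips stand 11 mm ahead of it and the grasp point (between the pads) lies 8 mm behind it; z points along the fingers, y is the line along which they close (so a half turn about z gives the same grasp; the last joint's range is limited). The gripper opens to 85 mm and grips with 20 to 120 N. Pads are 22 mm wide; open, the fingers measure 114 mm over their backs; the gripper's body (76 mm by 85 mm) begins 54 mm behind the grasp point. The pads swing forward as they close: fully open they stand 13 mm farther back than shut.
Start: joints at [-1.326, 0.381, 1.297, -0, 1.464, -0.215], TCP at [0.244, -0.493, 0.206] pointing down, gripper open.
Joint ranges: [-3.11, 3.11], [-0.89, 2.33], [0.22, 2.48], [-1.42, 4.56], [0.17, 2.85], [-2.88, 2.88]. Speed limits (rad/s): [2.39, 2.39, 3.14, 3.14, 3.14, 3.14].

## Interface

Orientations are given as a unit quaternion [x, y, z, w].
In Python, from bench import robot gives the robot as it stands.
- The arm moves only by the tool jog_arm, never from a script. Its arguments are lists of equal length, an entry for each row: "travel": the shift along the tool's x, y, z in mm, a list of three; "twist": the turn about the tool's z in rad; "hand": the finger opening in mm, from 0 to 85.4. A call has 1 to 10 rows; each row is the pose to reach, as a shift and turn from the pose commanded when the call began, along the tool's axes at that moment; what a row does not reach only later rows make up. A row lasts 1/8 s, in which the tool goes at most 62.5 mm and 10.7 degrees, less where a joint would pass 70% of its speed; a pose out of reach is approached as far as the arm can. A call with a gripper value outside its range is refused whole. The fingers move at their own pace and stop on an object; "newtons" is the grip in N (left out, the last holds). Time passes only in rows, so rows that repeat a pose let the fingers close. It gives the time, the measured TCP pose, the force, the opening and the grip force at its end, in the units of the state.
- robot.get_state(): the state, without advancing time (a new reading comes with each control period).
- robot.read_camera(name): name is "scene" or "top" or "wrist"; returns (picture, depth): 480x640x3 uint8, red, green, blue; 480x640 float32, m along the optical axis (not along the pixel's ray), 0 where there is no reading.
- robot.camera_model(name): a dict with "mtx" (3x3 intrinsics, pixels), "extrinsics" (4x4, takes a point from camera to world coordinates). Camera axes: x right, y down, z forward; pixel columns grow to the right and rows downward; lengths in m; the calibration is good to about 2 mm. A picture is of the moment at which its call begins: read the wrist's pose just before it. camera_model takes no time and is no camera call; for the wrist camera it gives the pose at the moment of the call.
- robot.sign_off(): hands the job in; it is judged then, once.
The state is a dict: "t": time; "joints": joint angles; "joint_vel": joint speeds; "joint_efforts": joint torques, N m; "tcp_pos": TCP position; "orientation": TCP orientation; "force": force on the tool from outside, world axes, zero at the start; "torque": the same for the moment, N m; "width": finger opening in m; "grasp_force": force on a finger pad.
Only numpy, scipy, OpenCV 4.12 (cv2) and the standard library are available. Lean on these libraries where they do the work, as an engineer would, in place of code of your own. Each camera call takes 0.05 s, during which the arm holds its last target. There are 200 camera calls.

## Task

The washed grinding balls are waiting in the steel hopper: draw its slide gate out until it hits the end stop so that every ball drops into the tray below, then push the gate fully home again, and only then pull the tray out to its stop. Put every ball into the open grinding jar, set the lid squarely on the jar, and push the tray fully home, with the jar left upright on the bench. Leave the bottle, the tub and the tin where they stand.

Things in the scene. Friction and masses are not known exactly. Their poses are not given: they have to be found in the camera images.
- station: fixed ball station: grey cabinet 270 deep, 260 wide, 88 high, a steel hopper on top. Origin on the bench under the hopper's axis; -x is its front, towards the robot; y runs across. Hopper: open cone, outlet 86 diameter at height 104, rim 124 diameter at height 194. Cabinet's front edge 58 in front of the axis
- gate (a joint): slide gate, travel in m: 0 = home (shut under the hopper), 0.096 = drawn out against its end stop, along the station's +y. Aluminium blade 96 wide, 4 thick, top at height 102, between two rails with tops at height 106. Friction 2 N plus 4 N s/m, stays where left; may start up to 3 mm open. The outlet is wholly free only when it is fully drawn
- gate_knob (a point): grip point of the gate's upright black knob: cylinder 24 diameter, from height 102 to 150, on the blade's outer end; this point is on its axis at height 130. With the gate home it is 110 to +y of the hopper's axis, 48 from the hopper's rim. Axes as the station's
- tray (a joint): receiving tray, a drawer under the hopper, travel in m: 0 = fully home, 0.17 = pulled out against its stop, along the station's -x. Friction 2 N plus 6 N s/m, stays where left; may start up to 10 mm open
- tray_knob (a point): grip point of the black knob on the middle of the tray's front panel: head 28 diameter, 18 long, lying along x on a stem 14 thick, 26 long; axis at height 55. This point is the middle of the head, 35 in front of the panel (258 wide, top at height 81), 47 from the cabinet's front edge when home. Axes as the station's
- tray_mid (a point): middle of the tray's floor on its lowest line, height 14; moves with the tray, axes as the station's. The floor is a shallow V (12 degrees) with its bottom along y, so balls gather in a rough row along y. Pocket inside: 108 (x) by 200 (y), walls to 41 above this point. With the tray at its stop the pocket is wholly in front of the cabinet and hopper
- ball0: white ceramic grinding ball, 30 diameter, about 50 g, rolls; origin at its centre; 3 to 5 balls are present (None if absent)
- ball1: white ceramic grinding ball, 30 diameter, about 50 g, rolls; origin at its centre; 3 to 5 balls are present (None if absent)
- ball2: white ceramic grinding ball, 30 diameter, about 50 g, rolls; origin at its centre; 3 to 5 balls are present (None if absent)
- ball3: white ceramic grinding ball, 30 diameter, about 50 g, rolls; origin at its centre; 3 to 5 balls are present (None if absent)
- ball4: white ceramic grinding ball, 30 diameter, about 50 g, rolls; origin at its centre; 3 to 5 balls are present (None if absent)
- jar: open stainless grinding jar standing loose on the bench: outer diameter 114 (rim and foot bands 119), 90 high, inside diameter 102, inner floor 8 above its underside, 1.4 to 2.3 kg; origin at the centre of its underside, z up
- lid: the jar's steel lid, loose on the bench: disc 120 diameter, 10 thick, with a bevelled boss 90 diameter, 6 deep under it that enters the jar's mouth; black knob 26 diameter on top, from 16 to 46 above the origin; 0.17 to 0.35 kg. Origin at the centre of the boss's underside, z up; seated, it is 84 above the jar's origin
- lid_knob (a point): point on the lid knob's axis, 38 mm above the lid's origin, where to grip
- amber_bottle: bystander: amber glass bottle, 72 diameter, 160 high; origin at the centre of its underside
- tub: bystander: white plastic tub with a lid, 84 diameter, 75 high; origin at the centre of its underside
- tin: bystander: steel tin, 86 diameter, 110 high; origin at the centre of its underside
Not all that is in view belongs to the job. What is shaped like the lid but orange is not meant. What is shaped like the jar but orange is not meant.

How it is judged:
On the way, in this order (a step that is already met when the one before it is completed fails the run):
1. the gate is drawn out against its end stop (within 4 mm of 0.096) (value of joint gate above 0.092 m), for 0.2 s.
2. every ball is down in the tray and the gate is pushed home again (below 4 mm) (value of joint gate below 0.004 m and horizontal distance between each of ball0, ball1, ball2, ball3, ball4 and tray_mid below 0.12 m and height (world z) of each of ball0, ball1, ball2, ball3, ball4 below 0.06 m), for 0.2 s.
3. the tray is pulled out against its stop (within 4 mm of 0.17) (value of joint tray above 0.166 m), for 0.2 s.
At the end, for the whole second after the job is handed in: every ball present lies at rest in the jar; the jar stands upright on the bench (within 0.06 rad); the lid is seated on it, level (0.06 rad), its boss in the mouth, within 12 mm of centre and its underside 80 to 88 mm above the jar's; gate home within 4 mm and tray home within 5 mm (horizontal distance between each of ball0, ball1, ball2, ball3, ball4 and jar below 0.045 m and z of ball0 in the frame of jar between 0.015 and 0.085 m and linear speed of each of ball0, ball1, ball2, ball3, ball4 below 0.05 m/s and z of ball1 in the frame of jar between 0.015 and 0.085 m and z of ball2 in the frame of jar between 0.015 and 0.085 m and z of ball3 in the frame of jar between 0.015 and 0.085 m and z of ball4 in the frame of jar between 0.015 and 0.085 m and angle between each of jar, lid's own z axis and vertical below 0.06 rad and height (world z) of jar below 0.005 m and horizontal distance between lid and jar below 0.012 m and z of lid in the frame of jar between 0.08 and 0.088 m and value of joint gate below 0.004 m and value of joint tray below 0.005 m and linear speed of each of lid, jar below 0.02 m/s); the robot touches nothing.
It fails at once if the bottle is shifted by more than 30 mm (distance of amber_bottle from where it was at the start of the episode above 0.03 m).
It fails at once if the tub is shifted by more than 30 mm (distance of tub from where it was at the start of the episode above 0.03 m).
It fails at once if the tin is shifted by more than 30 mm (distance of tin from where it was at the start of the episode above 0.03 m).
Of ball0, ball1, ball2, ball3, ball4 only 3 to 5 are there at a start; the rules pass over those that are not, and their reading is None.
At some moment in a run one of jar, lid may be knocked a few centimetres aside while the robot is not near it.
It also fails if it takes over 210 s, if anything falls off the work surface, if the arm or the gripper's body presses on something with over 40 N, if the wrist force passes 120 N, or if a joint passes its speed limit or range.

## Working session

There is one attempt and no reset: what is moved stays moved. The work goes in short steps, Python scripts to look and compute and a tool call to move; the robot and the scene stay as the last step left them, time stands still between calls to the robot, and variables do not carry over. Pictures are saved under pics/ and viewed, at most 14 in all, crops included, and the job is handed in when it is done.

Besides the shell and the picture viewer there is one more tool, called after "Call:" by a JSON object that holds its "op" and its "data", one argument or row to a line. jog_arm: Moves the arm, as the interface text tells. Its arguments: {"type":"object","properties":{"travel":{"type":"array","items":{"type":"array","items":{"type":"number"}}},"twist":{"type":"array","items":{"type":"number"}},"hand":{"type":"array","items":{"type":"number"}},"newtons":{"type":"number"}},"required":["travel","twist","hand"]}

```bash
mkdir -p pics; cat > h.py <<'E'
import numpy as np, cv2
from bench import robot
from scipy.spatial.transform import Rotation as R
def snap(name,fn):
    m=robot.camera_model(name); p,d=robot.read_camera(name)
    cv2.imwrite(f'pics/{fn}.png',p[:,:,::-1]); np.savez(f'pics/{fn}.npz',p=p,d=d,K=m['mtx'],E=m['extrinsics'])
    return p,d
def load(fn): return np.load(f'pics/{fn}.npz')
def cloud(fn):
    f=load(fn);d=f['d'];K=np.array(f['K']);E=np.array(f['E'])
    v,u=np.mgrid[0:480,0:640]
    c=np.stack([(u-K[0,2])/K[0,0]*d,(v-K[1,2])/K[1,1]*d,d],-1)
    w=c@E[:3,:3].T+E[:3,3]; w[d==0]=np.nan
    return w
def tool(p):  # world point -> shift in tool axes mm
    s=robot.get_state(); r=R.from_quat(s['orientation'])
    return np.round(r.inv().apply(np.array(p)-s['tcp_pos'])*1000,1)
def st():
    s=robot.get_state(); r=R.from_quat(s['orientation']).as_matrix()
    print(s['t'],np.round(s['tcp_pos'],4),'w',s['width'],'F',np.round(s['force'],1),'j',np.round(s['joints'],3)); print(np.round(r,3))
E
python3 -c "
from h import *
snap('top','top0');snap('scene','sc0');st()
for n in('top','scene'):
  m=robot.camera_model(n);print(np.round(m['extrinsics'],3),m['mtx'])"
```

```text
0.1 [ 0.244  -0.4926  0.2058] w 0.08546121264923072 F [ 0.7  0.7 -0.4] j [-1.326  0.381  1.298 -0.     1.464 -0.215]
[[ 0.896  0.444 -0.   ]
 [ 0.444 -0.896  0.001]
 [ 0.    -0.001 -1.   ]]
[[ 0.014 -0.995  0.094  0.456]
 [-1.    -0.015 -0.005 -0.047]
 [ 0.006 -0.094 -0.996  1.326]
 [ 0.     0.     0.     1.   ]] [[498.80509416   0.         324.27143265]
 [  0.         498.80509416 245.18065695]
 [  0.           0.           1.        ]]
[[-0.276  0.782 -0.559  1.085]
 [ 0.961  0.224 -0.162  0.097]
 [-0.002 -0.582 -0.813  0.89 ]
 [ 0.     0.     0.     1.   ]] [[463.42151266   0.         314.38862709]
 [  0.         463.42151266 238.86236   ]
 [  0.           0.           1.        ]]
```

View pics/top0.png

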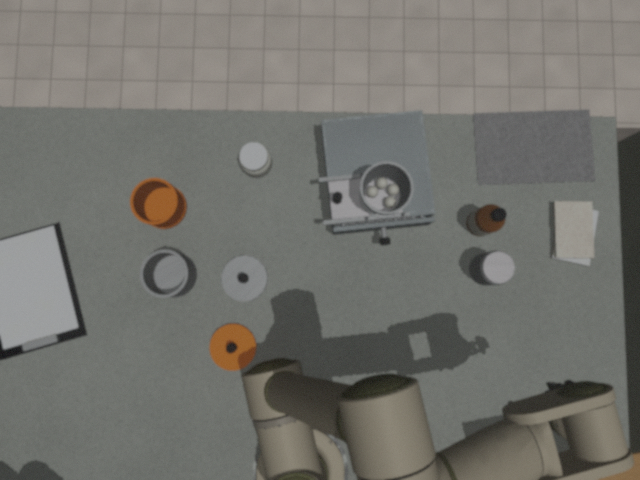

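View pics/sc0.png

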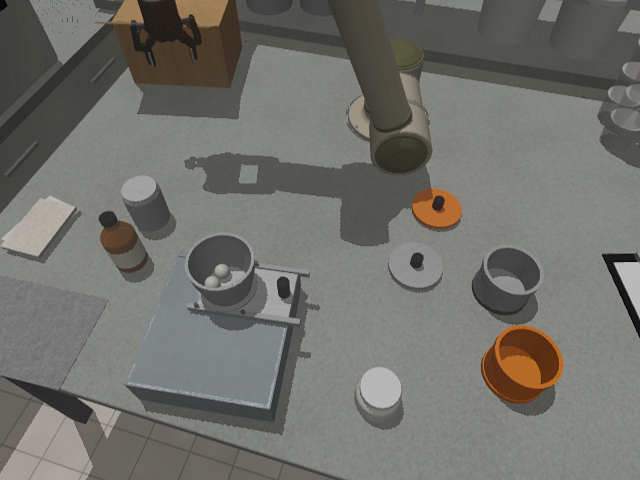

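The top view shows the hopper at about (386,188) with 4–5 balls, the gate knob at (336,198), the tray knob at (384,240), the steel jar at (166,272) and the steel lid at (244,278). The orange copies are at (160,203) and (233,347).

```bash
python3 - <<'E'
from h import *
w=cloud('top0')
def reg(u0,u1,v0,v1,z0,z1):
    s=w[v0:v1,u0:u1].reshape(-1,3); return s[(s[:,2]>z0)&(s[:,2]<z1)]
def circ(s):
    A=np.c_[2*s[:,:2],np.ones(len(s))];b=(s[:,:2]**2).sum(1);x=np.linalg.lstsq(A,b,rcond=None)[0];return x[:2],np.sqrt(x[2]+x[:2]@x[:2])
for n,a in dict(hop=(350,425,150,225,.186,.20),gk=(325,348,188,208,.135,.16),tk=(374,394,230,247,.05,.08),jar=(136,195,242,302,.083,.1),lid=(215,272,250,305,.005,.03),lidk=(235,252,268,288,.035,.06)).items():
    s=reg(*a); c,r=cv2.minEnclosingCircle(s[:,:2].astype(np.float32)*1000)
    print(n,len(s),s.mean(0).round(4),np.round(c,1),round(r,1),circ(s))
# station yaw: cabinet top at 88
s=reg(315,440,105,225,.08,.094); rect=cv2.minAreaRect(s[:,:2].astype(np.float32)); print(rect)
ci=w[165:215,360:412]
big=cv2.resize(load('top0')['p'][140:250,310:450],None,fx=5,fy=5,interpolation=cv2.INTER_CUBIC);cv2.imwrite('pics/c1.png',big[:,:,::-1])
E
```

```text
hop 471 [ 0.7006 -0.1969  0.1938] [ 698.4 -194.7] 62.2 (array([ 0.69791851, -0.19421211]), np.float64(0.05865958845616848))
gk 82 [ 0.6839 -0.0826  0.1492] [684.8 -82.7] 11.8 (array([ 0.68413316, -0.08274022]), np.float64(0.008599682792535226))
tk 119 [ 0.5949 -0.2061  0.0638] [ 597.1 -206.2] 20.7 (array([ 0.59660714, -0.20640555]), np.float64(0.013288245254329865))
jar 499 [0.4964 0.3432 0.0898] [496.6 342.2] 60.3 (array([0.49632049, 0.34153868]), np.float64(0.055704028684461226))
lid 1626 [0.4892 0.1541 0.0161] [490.8 155.7] 95.0 (array([0.48959037, 0.15473444]), np.float64(0.04478237532044117))
lidk 80 [0.489  0.1543 0.0462] [489.2 154.7] 12.8 (array([0.48910868, 0.1543546 ]), np.float64(0.009060868564755123))
((0.7661834359169006, -0.18258966505527496), (0.2896433472633362, 0.2706294059753418), 6.694099426269531)
```

View pics/c1.png

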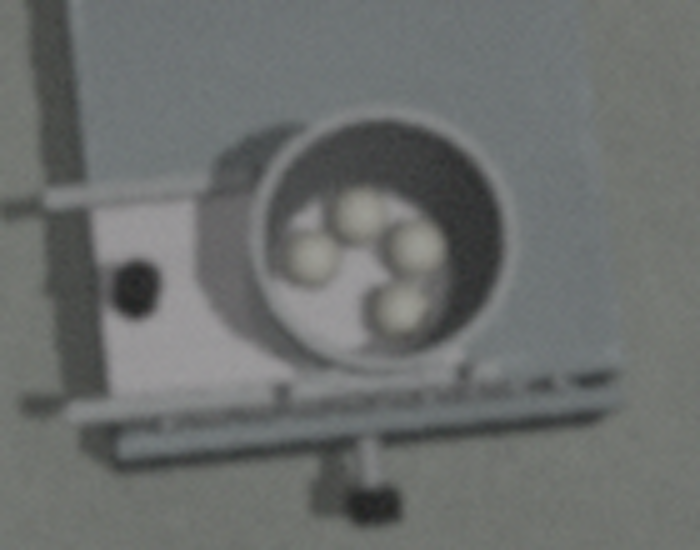

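```bash
cat >> h.py <<'E'
def go(p,yang=None):
    s=robot.get_state(); M=R.from_quat(s['orientation']).as_matrix()
    t=None
    if yang is not None:
        a=np.degrees(np.arctan2(M[1,1],M[0,1])); t=-np.radians((yang-a+180)%360-180)
    print('shift',tool(p),'twist',t)
YAW=7.0
c,s_=np.cos(np.radians(YAW)),np.sin(np.radians(YAW)); XD=np.array([c,s_,0]);YD=np.array([-s_,c,0])
E
python3 -c "
from h import *
go([.684,-.083,.30],7);go([.684,-.083,.128],7)"
```

```text
shift [ 576.1 -171.9  -93.8] twist -1.2331809924114314
shift [ 576.1 -171.7   78.2] twist -1.2331809924114314
```

Call:
{"op": "jog_arm", "data": {
  "travel": [
    [0,0,-60],
    [58,-17,-94],
    [115,-34,-94],
    [173,-52,-94],
    [230,-69,-94],
    [288,-86,-94],
    [346,-103,-94],
    [403,-120,-94],
    [461,-138,-94],
    [518,-155,-94]
  ],
  "twist": [0,-0.15,-0.3,-0.45,-0.6,-0.75,-0.9,-1.05,-1.2,-1.233],
  "hand": [70,70,70,70,70,70,70,70,70,70],
  "newtons": 40
}}

```text
t: 1.35
tcp_pos: [0.6406, -0.1224, 0.2999]
orientation: [0.662, 0.75, -0.0, -0.0]
force: [-0.3, -0.8, -0.3]
width: 0.0699
grasp_force: 0.0
```

```bash
python3 -c "
from h import *
st();go([.684,-.083,.128],7)"
```

```text
1.35 [ 0.6406 -0.1224  0.2999] w 0.06989943145066602 F [-0.3 -0.8 -0.3] j [-0.37   0.54   0.768 -0.     1.834 -0.494]
[[-0.124  0.992 -0.001]
 [ 0.992  0.124  0.   ]
 [ 0.    -0.001 -1.   ]]
shift [ 33.7  48.  171.9] twist 0.0022963233430229545
```

Call:
{"op": "jog_arm", "data": {
  "travel": [
    [34,48,0],
    [34,48,50],
    [34,48,110],
    [34,48,160],
    [34,48,172],
    [34,48,172],
    [34,48,172],
    [34,48,172],
    [34,48,172],
    [34,48,172]
  ],
  "twist": [0,0,0,0,0,0,0,0,0,0],
  "hand": [70,70,70,70,70,70,15,15,15,15]
}}

```text
t: 2.6
tcp_pos: [0.6831, -0.0845, 0.1287]
orientation: [0.663, 0.749, 0.0, 0.0]
force: [0.6, 0.3, -0.7]
width: 0.0151
grasp_force: 0.0
```

```bash
python3 -c "
from h import *
p,d=snap('scene','sc1');q,_=snap('wrist','w1')
a=cv2.resize(p[190:350,150:350],None,fx=3.2,fy=3.2);a=a[:480,:400]if 0 else cv2.resize(p[180:360,160:340],(400,400));b=cv2.resize(q,(400,300))
o=np.zeros((400,800,3),np.uint8);o[:,:400]=a;o[:300,400:]=b;cv2.imwrite('pics/c2.png',o[:,:,::-1])"
```

```text
(no output)
```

View pics/c2.png

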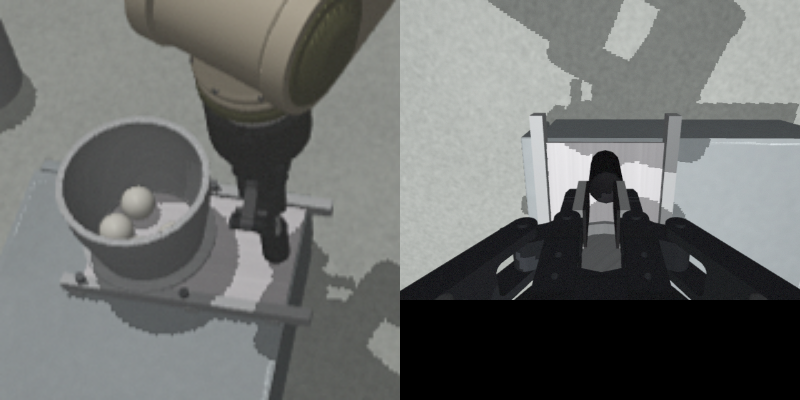

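The fingers have closed on empty space on the hopper side of the knob, so I'll measure where the knob is now.

```bash
python3 - <<'E'
from h import *
for fn in('sc0','sc1'):
    w=cloud(fn);f=load(fn);g=f['p'].max(2)
    m=(g<60)&(w[...,2]>.12)&(w[...,2]<.156)&(abs(w[...,0]-.68)<.04)&(w[...,1]>-.11)&(w[...,1]<-.02)
    s=w[m];print(fn,len(s),s.mean(0) if len(s) else 0)
    if len(s):
        q=(s[:,:2]-[.698,-.1945])@np.c_[XD[:2],YD[:2]]; print(np.percentile(q,[2,25,50,75,98],axis=0).round(3))
E
```

```text
sc0 185 [ 0.69023164 -0.07877041  0.14329212]
[[-0.006  0.105]
 [ 0.003  0.111]
 [ 0.008  0.116]
 [ 0.011  0.121]
 [ 0.013  0.125]]
sc1 114 [ 0.69247156 -0.07627414  0.13723259]
[[-0.001  0.106]
 [ 0.007  0.113]
 [ 0.01   0.119]
 [ 0.012  0.123]
 [ 0.013  0.126]]
```

```bash
python3 - <<'E'
from h import *
w=cloud('sc1');f=load('sc1')
q=np.einsum('ijk,kl->ijl',w-np.array([.698,-.1945,0]),np.c_[XD,YD,[0,0,1]])
m=(q[...,2]>.108)&(q[...,2]<.25)&(q[...,1]>.065)&(q[...,1]<.2)&(abs(q[...,0])<.1)
v,u=np.nonzero(m);print(u.min(),u.max(),v.min(),v.max())
for a in range(int(v.min()),int(v.max())+1,4):
    for b in range(int(u.min()),int(u.max())+1,3):
        if m[a,b]: print((b,a),(q[a,b]*1000).round().astype(int),f['p'][a,b].max(),end='; ')
    print()
E
```

```text
253 308 252 322

(289, 256) [-12 127 218] 52; 
(283, 260) [ 12 123 241] 44; (286, 260) [ 16 129 248] 44; (289, 260) [-15 126 201] 87; 
(283, 264) [ 13 122 229] 43; (286, 264) [ 18 129 239] 44; 
(277, 268) [ 18 113 223] 42; (280, 268) [ 19 118 225] 46; (283, 268) [ 19 124 227] 45; (286, 268) [ 19 129 227] 45; (289, 268) [-54 114 110] 163; (292, 268) [-54 120 110] 155; 
(277, 272) [ 18 112 209] 47; (280, 272) [ 16 117 208] 46; (283, 272) [ 18 123 213] 45; (286, 272) [ 11 126 202] 43; (307, 272) [-51 151 108] 159; 
(277, 276) [ 46 120 245] 69; (280, 276) [ 44 124 242] 48; (283, 276) [ 19 122 201] 44; (286, 276) [  5 123 178] 127; 
(265, 280) [ 60 104 250] 54; (268, 280) [ 59 108 250] 74; (280, 280) [ 48 125 236] 43; (283, 280) [ 31 125 207] 49; (286, 280) [  9 124 170] 54; 
(277, 284) [ 61 123 246] 37; (280, 284) [ 50 125 226] 44; (283, 284) [ 17 120 168] 47; (286, 284) [  6 122 151] 54; (289, 284) [  1 126 143] 105; 
(280, 288) [ 11 111 142] 44; (283, 288) [ 12 117 146] 42; (286, 288) [ 10 122 142] 42; (289, 288) [  2 126 129] 53; 
(280, 292) [ 10 110 124] 43; (283, 292) [ 11 116 128] 43; (286, 292) [ 11 122 129] 43; (289, 292) [  3 125 116] 43; 
(280, 296) [ 12 110 112] 33; (283, 296) [ 11 115 112] 40; (286, 296) [ 11 121 114] 41; 



(256, 312) [ 51  72 109] 105; 
(271, 316) [ 54 101 108] 158; (277, 316) [ 53 112 111] 99; (280, 316) [ 52 117 109] 105; (283, 316) [ 50 123 109] 107; 
(277, 320) [ 60 114 109] 89; (280, 320) [ 59 119 109] 99; (289, 320) [ 57 136 109] 100; (298, 320) [ 54 152 109] 99;
```

```bash
python3 - <<'E'
from h import *
w=cloud('w1');f=load('w1');print(np.round(f['E'],3)); st()
q=np.einsum('ijk,kl->ijl',w-np.array([.698,-.1945,0]),np.c_[XD,YD,[0,0,1]])
for v in range(220,480,14):
    for u in range(270,380,12): print((q[v,u]*1000).round() if not np.isnan(q[v,u,0]) else None,end=' ')
    print(v)
E
```

```text
[[ 0.993  0.116  0.036  0.673]
 [ 0.121 -0.949 -0.291 -0.01 ]
 [ 0.     0.293 -0.956  0.296]
 [ 0.     0.     0.     1.   ]]
2.7 [ 0.683  -0.0845  0.1284] w 0.014708023829027915 F [-0.1  1.  -0.4] j [-0.295  0.682  0.984  0.     1.475 -0.417]
[[-0.122  0.993  0.   ]
 [ 0.993  0.122  0.   ]
 [ 0.     0.    -1.   ]]
[-31. 131.  88.] [-24. 131.  87.] [-18. 131.  88.] [-11. 131.  87.] [ -5. 131.  88.] [  2. 131.  88.] [  8. 131.  87.] [ 15. 131.  87.] [ 22. 131.  86.] [ 28. 131.  87.] 220
[-29. 128. 102.] [-23. 127. 101.] [-17. 128. 102.] [-11. 128. 102.] [ -5. 128. 101.] [  2. 128. 102.] [  8. 128. 102.] [ 14. 128. 102.] [ 20. 128. 101.] [ 26. 128. 102.] 234
[-29. 120. 102.] [-23. 120. 102.] [-17. 121. 104.] [-11. 120. 101.] [ -4. 124. 114.] [  1. 125. 117.] [  7. 123. 111.] [ 14. 120. 102.] [ 20. 120. 102.] [ 26. 120. 101.] 248
[-29. 113. 103.] [-23. 112. 102.] [-17. 113. 102.] [-10. 119. 120.] [ -4. 125. 134.] [  1. 126. 136.] [  6. 123. 131.] [ 14. 113. 102.] [ 20. 113. 102.] [ 27. 112. 101.] 262
[-30. 105. 102.] [-24. 104. 101.] [-17. 105. 102.] [ -9. 121. 140.] [ -4. 124. 148.] [  
[... 1821 characters left out ...]
 416
[-12. 129. 235.] [-11. 123. 228.] [ -9. 122. 227.] [ -9.  59. 160.] [ -4.  59. 160.] [  1.  61. 162.] [  6.  60. 161.] [  4. 121. 226.] [  6. 128. 234.] [  8. 129. 234.] 430
[-12. 129. 238.] [-11. 122. 231.] [ -8. 123. 232.] [ -6. 123. 232.] [ -3. 123. 231.] [ -1. 122. 231.] [  1. 122. 231.] [  4. 121. 230.] [  6. 127. 236.] [  8. 129. 238.] 444
[-12. 128. 240.] [-10. 122. 235.] [ -8. 122. 234.] [ -6. 122. 234.] [ -3. 122. 235.] [ -1. 123. 235.] [  1. 122. 234.] [  4. 122. 234.] [  5. 128. 240.] [  7. 129. 241.] 458
[-11. 132. 247.] [-10. 123. 238.] [ -8. 123. 239.] [ -6. 122. 237.] [ -3. 123. 238.] [ -1. 122. 237.] [  1. 122. 237.] [  3. 123. 238.] [  5. 128. 243.] [  7. 130. 245.] 472
```

View pics/w1.png

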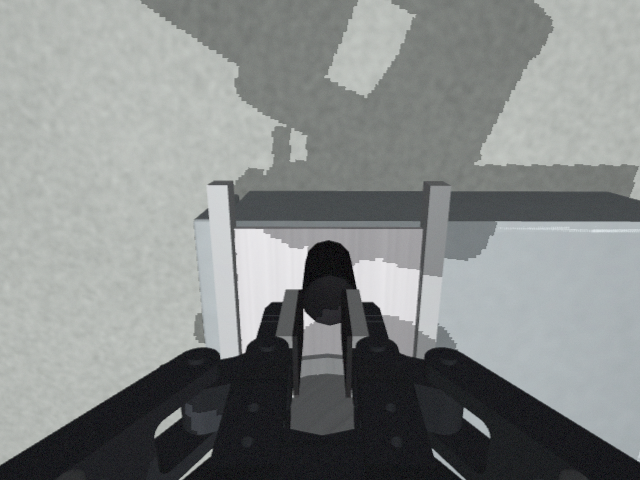

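The wrist cloud puts the knob top at 150 mm and its axis about 115 mm from the hopper, both plausible. The fingertips are at 158 mm, so the real grasp point is about 48 mm behind the reported TCP, not 8 mm. I'll go 41 mm lower and 3 mm outward, then grip again.

Call:
{"op": "jog_arm", "data": {
  "travel": [
    [3,1,0],
    [3,1,0],
    [3,1,0],
    [3,1,20],
    [3,1,41],
    [3,1,41],
    [3,1,41],
    [3,1,41],
    [3,1,41]
  ],
  "twist": [0,0,0,0,0,0,0,0,0],
  "hand": [55,55,55,55,55,15,15,15,15]
}}

```text
t: 3.82
tcp_pos: [0.6858, -0.0812, 0.0881]
orientation: [0.663, 0.749, 0.002, 0.002]
force: [12.5, 1.2, -7.4]
width: 0.0231
grasp_force: 40.9
```

Call:
{"op": "jog_arm", "data": {
  "travel": [
    [10,0,0],
    [25,0,0],
    [40,0,0],
    [55,0,0],
    [70,0,0],
    [80,0,0],
    [88,0,0],
    [88,0,0]
  ],
  "twist": [0,0,0,0,0,0,0,0],
  "hand": [15,15,15,15,15,15,15,15]
}}

```text
t: 4.82
tcp_pos: [0.6753, 0.0069, 0.0881]
orientation: [0.662, 0.749, 0.002, 0.002]
force: [13.3, 3.2, -7.7]
width: 0.0233
grasp_force: 40.9
```

Call:
{"op": "jog_arm", "data": {
  "travel": [
    [4,0,0],
    [7,0,0],
    [9,0,0],
    [9,0,0]
  ],
  "twist": [0,0,0,0],
  "hand": [15,15,15,15]
}}

```text
t: 5.32
tcp_pos: [0.6748, 0.0114, 0.0881]
orientation: [0.663, 0.748, 0.0, 0.004]
force: [14.9, -12.6, -9.2]
width: 0.0231
grasp_force: 40.8
```

Call:
{"op": "jog_arm", "data": {
  "travel": [
    [2,0,0],
    [2,0,0],
    [2,0,0],
    [2,0,0],
    [2,0,0],
    [2,0,0],
    [2,0,0],
    [2,0,0]
  ],
  "twist": [0,0,0,0,0,0,0,0],
  "hand": [15,15,15,15,15,15,15,15]
}}

```text
t: 6.32
tcp_pos: [0.6748, 0.0114, 0.0881]
orientation: [0.664, 0.748, -0.001, 0.005]
force: [15.7, -20.5, -10.6]
width: 0.023
grasp_force: 40.7
```

```bash
python3 -c "
from h import *
p,d=snap('top','t2');q,_=snap('scene','s2');st()
a=cv2.resize(p[140:250,310:450],(500,400));b=cv2.resize(q[170:330,160:300],(300,340))
o=np.zeros((400,800,3),np.uint8);o[:,:500]=a;o[:340,500:]=b;cv2.imwrite('pics/c3.png',o[:,:,::-1])"
```

```text
6.425 [0.6748 0.0114 0.0881] w 0.02309268420200415 F [ 16.6 -20.2 -10.7] j [-0.155  0.688  1.094 -0.007  1.351 -0.273]
[[-0.119  0.993  0.007]
 [ 0.993  0.119 -0.008]
 [-0.009  0.006 -1.   ]]
```

View pics/c3.png

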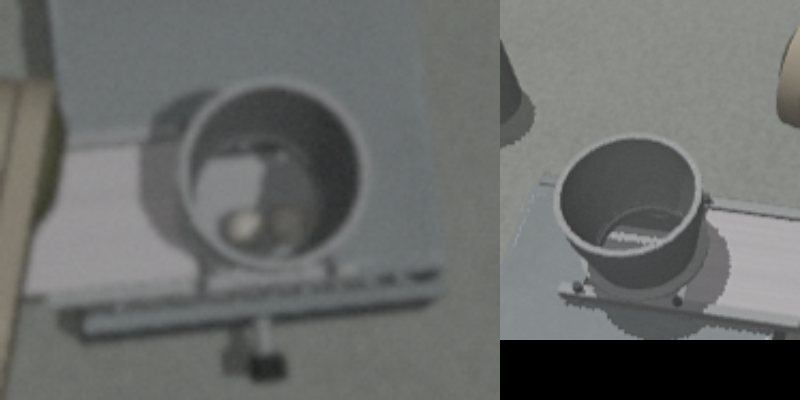

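The gate is against its stop (20 N), the hopper is empty, and balls can be seen low in the tray. Now I'll push the gate home.

Call:
{"op": "jog_arm", "data": {
  "travel": [
    [-12,0,0],
    [-27,0,0],
    [-42,0,0],
    [-57,0,0],
    [-72,0,0],
    [-85,0,0],
    [-95,0,0],
    [-100,0,0],
    [-104,0,0],
    [-104,0,0]
  ],
  "twist": [0,0,0,0,0,0,0,0,0,0],
  "hand": [15,15,15,15,15,15,15,15,15,15]
}}

```text
t: 7.68
tcp_pos: [0.6861, -0.0837, 0.0881]
orientation: [0.662, 0.749, 0.003, 0.001]
force: [10.7, 10.9, -5.2]
width: 0.0231
grasp_force: 41.1
```

Call:
{"op": "jog_arm", "data": {
  "travel": [
    [0,0,0],
    [0,0,0],
    [0,0,-20],
    [0,0,-70],
    [0,0,-130],
    [0,0,-160]
  ],
  "twist": [0,0,0,0,0,0],
  "hand": [60,60,60,60,60,60]
}}

```text
t: 8.43
tcp_pos: [0.6846, -0.0869, 0.2521]
orientation: [0.663, 0.749, 0.001, 0.003]
force: [0.2, 0.6, 0.1]
width: 0.0602
grasp_force: 0.0
```

```bash
python3 - <<'E'
from h import *
st()
snap('top','t3');w=cloud('top0')
s=w[230:247,374:394].reshape(-1,3); s=s[(s[:,2]>.05)&(s[:,2]<.08)]
H=np.array([.698,-.1945])
q=(s[:,:2]-H)@np.c_[XD[:2],YD[:2]]; print(np.percentile(q,[1,50,99],axis=0))
hd=H-.105*XD[:2];print(hd)
tgt=H-.110*XD[:2]
go([*tgt,.20],97);go([*tgt,.008],97)
w=cloud('t3');f=load('t3')
# gate knob now
s=w[180:215,320:352].reshape(-1,3);s=s[(s[:,2]>.14)&(s[:,2]<.155)]
if len(s): print('knob',((s.mean(0)[:2]-H)@np.c_[XD[:2],YD[:2]]),len(s))
E
```

```text
8.425 [ 0.6846 -0.0869  0.2521] w 0.06019507597467113 F [0.2 0.6 0.1] j [-0.297  0.624  0.746 -0.     1.765 -0.419]
[[-0.121  0.993  0.006]
 [ 0.993  0.121 -0.002]
 [-0.003  0.006 -1.   ]]
[[-0.1195432  -0.01340737]
 [-0.10661747  0.00088695]
 [-0.08196404  0.01267422]]
[ 0.59378265 -0.20729628]
shift [-108.1 -110.8   54.6] twist -1.5714244369187054
shift [-107.2 -112.7  246.6] twist -1.5714244369187054
knob [-0.00121244  0.1170486 ] 27
```

Call:
{"op": "jog_arm", "data": {
  "travel": [
    [0,-30,0],
    [-15,-60,0],
    [-30,-90,0],
    [-60,-113,0],
    [-108,-113,0],
    [-108,-113,0],
    [-108,-113,0],
    [-108,-113,0],
    [-108,-113,0],
    [-108,-113,0]
  ],
  "twist": [-0.17,-0.34,-0.51,-0.68,-0.85,-1.02,-1.19,-1.36,-1.53,-1.571],
  "hand": [60,60,60,60,60,60,60,60,60,60]
}}

```text
t: 9.72
tcp_pos: [0.585, -0.2076, 0.2477]
orientation: [-0.062, 0.998, -0.0, 0.0]
force: [-0.0, 0.2, 1.0]
width: 0.0604
grasp_force: 0.0
```

```bash
python3 - <<'E'
from h import *
st();snap('wrist','w3')
H=np.array([.698,-.1945]);w=cloud('w3');g=load('w3')['p'].max(2)
q=np.einsum('ijk,kl->ijl',w-np.array([*H,0]),np.c_[XD,YD,[0,0,1]])
m=(q[...,2]>.038)&(q[...,2]<.072)&(q[...,0]>-.13)&(q[...,0]<-.09)&(abs(q[...,1])<.04)&(g<80)
s=q[m];print(len(s),np.percentile(s,[1,50,99],axis=0).round(4) if len(s) else 0)
tgt=H-.110*XD[:2];go([*tgt,.008],97)
E
```

```text
9.725 [ 0.585  -0.2076  0.2477] w 0.06035829684483162 F [-0.   0.2  1. ] j [-0.531  0.487  1.003 -0.     1.651 -2.227]
[[-0.992 -0.124  0.   ]
 [-0.124  0.992 -0.   ]
 [-0.    -0.    -1.   ]]
624 [[-0.12   -0.0114  0.0489]
 [-0.113   0.0014  0.066 ]
 [-0.1031  0.0142  0.0697]]
shift [ -3.7  -0.7 239.6] twist 0.002731569311331039
```

Call:
{"op": "jog_arm", "data": {
  "travel": [
    [0,1,60],
    [0,1,120],
    [0,1,180],
    [0,1,220],
    [0,1,239],
    [0,1,239],
    [0,1,239],
    [0,1,239],
    [0,1,239],
    [0,1,239]
  ],
  "twist": [0,0,0,0,0,0,0,0,0,0],
  "hand": [60,60,60,60,60,60,15,15,15,15]
}}

```text
t: 11.02
tcp_pos: [0.586, -0.2075, 0.0099]
orientation: [-0.061, 0.998, -0.001, 0.001]
force: [-0.3, -4.7, 6.7]
width: 0.0268
grasp_force: 39.6
```

```bash
python3 - <<'E'
from h import *
st();snap('top','t4');H=np.array([.698,-.1945]);w=cloud('t4')
s=w[180:215,320:352].reshape(-1,3);s=s[(s[:,2]>.14)&(s[:,2]<.155)]
print('knob',((s.mean(0)[:2]-H)@np.c_[XD[:2],YD[:2]]),len(s))
E
```

```text
11.025 [ 0.586  -0.2075  0.0099] w 0.026768179330863184 F [-0.3 -4.7  6.7] j [-5.300e-01  6.930e-01  1.348e+00 -1.000e-03  1.097e+00 -2.223e+00]
[[-0.993 -0.122  0.003]
 [-0.122  0.993 -0.003]
 [-0.003 -0.003 -1.   ]]
knob [-0.00027996  0.11027463] 78
```

Gripped, and the gate knob reads 110 mm, so the gate is home. Pulling the tray.

Call:
{"op": "jog_arm", "data": {
  "travel": [
    [8,0,0],
    [22,0,0],
    [38,0,0],
    [55,0,0],
    [72,0,0],
    [89,0,0],
    [106,0,0],
    [122,0,0],
    [137,0,0],
    [150,0,0]
  ],
  "twist": [0,0,0,0,0,0,0,0,0,0],
  "hand": [15,15,15,15,15,15,15,15,15,15]
}}

```text
t: 12.32
tcp_pos: [0.4372, -0.2255, 0.0099]
orientation: [-0.061, 0.998, -0.001, 0.002]
force: [2.8, -1.6, 9.2]
width: 0.0266
grasp_force: 39.9
```

Call:
{"op": "jog_arm", "data": {
  "travel": [
    [7,0,0],
    [13,0,0],
    [18,0,0],
    [21,0,0],
    [21,0,0],
    [21,0,0]
  ],
  "twist": [0,0,0,0,0,0],
  "hand": [15,15,15,15,15,15]
}}

```text
t: 13.08
tcp_pos: [0.422, -0.2275, 0.01]
orientation: [-0.06, 0.998, -0.002, 0.007]
force: [34.8, 13.2, -1.2]
width: 0.0266
grasp_force: 40.2
```

Call:
{"op": "jog_arm", "data": {
  "travel": [
    [-3,0,0],
    [-3,0,0],
    [-3,0,0],
    [-3,0,-40],
    [-3,0,-100],
    [-3,0,-160],
    [-3,0,-220],
    [-60,0,-220],
    [-60,0,-220]
  ],
  "twist": [0,0,0,0,0,0,0,0,0],
  "hand": [60,60,60,60,60,60,60,60,60]
}}

```text
t: 14.2
tcp_pos: [0.4765, -0.2195, 0.228]
orientation: [-0.062, 0.998, 0.0, 0.0]
force: [-0.5, 0.2, -0.5]
width: 0.0603
grasp_force: 0.0
```

```bash
python3 - <<'E'
from h import *
st();snap('wrist','w5');p,_=snap('top','t5')
w=cloud('t5')
def comp(x0,x1,y0,y1,z0,z1):
    m=(w[...,0]>x0)&(w[...,0]<x1)&(w[...,1]>y0)&(w[...,1]<y1)&(w[...,2]>z0)&(w[...,2]<z1); return w[m]
for n,a in dict(jar=(.4,.6,.26,.42,.083,.1),lidk=(.42,.56,.08,.23,.038,.06)).items():
    s=comp(*a); print(n,len(s),cv2.minEnclosingCircle(s[:,:2].astype(np.float32)*1000), s.mean(0) if len(s) else 0)
E
```

```text
14.2 [ 0.4765 -0.2195  0.228 ] w 0.060336340224316456 F [-0.5  0.2 -0.5] j [-0.658  0.321  1.326  0.     1.495 -2.352]
[[-0.992 -0.123  0.   ]
 [-0.123  0.992  0.   ]
 [-0.     0.    -1.   ]]
jar 497 ((495.64312744140625, 343.0025939941406), 60.812339782714844) [0.49569268 0.34419549 0.08979647]
lidk 79 ((489.1794738769531, 154.89085388183594), 12.79498291015625) [0.48910805 0.15451755 0.04595972]
```

View pics/w5.png

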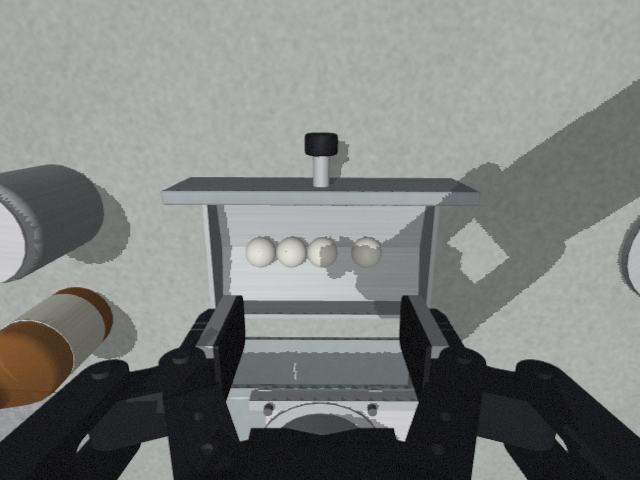

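The wrist view shows exactly four balls in the tray, at pixels (261,251), (291,251), (321,251) and (366,251). The jar and lid haven't moved.

```bash
cat >> h.py <<'E'
H=np.array([.698,-.1945,0])
def balls(fn,px):
    f=load(fn);w=cloud(fn);c=f['E'][:3,3];out=[]
    for u,v in px:
        p=np.nanmedian(w[v-2:v+3,u-2:u+3].reshape(-1,3),0);r=(p-c)/np.linalg.norm(p-c);b=p+.015*r
        out.append(b);print(b.round(4),((b-H)@np.c_[XD,YD]).round(4))
    return out
E
python3 - <<'E'
from h import *
b=balls('w5',[(261,251),(291,251),(321,251),(366,251)])
for x in b: go([x[0],x[1],.08],7)
E
```

```text
[ 0.5359 -0.2715  0.0286] [-0.1703 -0.0567]
[ 0.532  -0.2424  0.0287] [-0.1706 -0.0273]
[ 0.5287 -0.2132  0.0284] [-0.1703  0.002 ]
[ 0.5233 -0.1695  0.0284] [-0.1703  0.0461]
shift [-54.9 -59.2 147.4] twist 1.57120196320289
shift [-54.6 -29.9 147.5] twist 1.57120196320289
shift [-54.9  -0.5 147.5] twist 1.57120196320289
shift [-54.9  43.5 147.6] twist 1.57120196320289
```

Call:
{"op": "jog_arm", "data": {
  "travel": [
    [-10,10,0],
    [-20,20,0],
    [-40,30,0],
    [-55,43,20],
    [-55,43,50],
    [-55,43,80],
    [-55,43,110],
    [-55,43,130],
    [-55,43,150],
    [-55,43,160]
  ],
  "twist": [0.18,0.36,0.54,0.72,0.9,1.08,1.26,1.44,1.56,1.571],
  "hand": [48,48,48,48,48,48,48,48,48,48],
  "newtons": 20
}}

```text
t: 15.55
tcp_pos: [0.523, -0.1706, 0.0674]
orientation: [0.663, 0.749, -0.0, -0.001]
force: [-0.6, 0.7, -0.4]
width: 0.0476
grasp_force: 0.0
```

```bash
python3 - <<'E'
from h import *
st();go([.5233,-.1695,-.007],7);go([.5233,-.1695,.18]);
E
```

```text
15.55 [ 0.523  -0.1706  0.0674] w 0.047645124940850866 F [-0.6  0.7 -0.4] j [-0.531  0.521  1.502 -0.     1.121 -0.652]
[[-0.121  0.993 -0.002]
 [ 0.993  0.121  0.001]
 [ 0.001 -0.002 -1.   ]]
shift [ 1.   0.6 74.4] twist -0.0005915787023998175
shift [   1.2    0.3 -112.6] twist None
```

Call:
{"op": "jog_arm", "data": {
  "travel": [
    [1,0,40],
    [1,0,66],
    [1,0,74],
    [1,0,74],
    [1,0,74],
    [1,0,74],
    [1,0,74],
    [1,0,50],
    [1,0,-10],
    [1,0,-70]
  ],
  "twist": [0,0,0,0,0,0,0,0,0,0],
  "hand": [48,48,48,48,22,22,22,22,22,22]
}}

```text
t: 16.8
tcp_pos: [0.5236, -0.1692, 0.1396]
orientation: [0.663, 0.749, -0.0, -0.001]
force: [1.0, -0.5, -0.7]
width: 0.0287
grasp_force: 20.0
```

```bash
python3 - <<'E'
from h import *
st();go([.496,.3425,.14]);go([.496,.3425,.03]);
E
```

```text
16.8 [ 0.5236 -0.1692  0.1396] w 0.028709905645458094 F [ 1.  -0.5 -0.7] j [-0.528  0.439  1.406  0.     1.298 -0.65 ]
[[-0.122  0.993 -0.001]
 [ 0.993  0.122  0.001]
 [ 0.001 -0.001 -1.   ]]
shift [5.113e+02 3.510e+01 1.000e-01] twist None
shift [511.2  35.2 110.1] twist None
```

Call:
{"op": "jog_arm", "data": {
  "travel": [
    [25,2,0],
    [75,5,0],
    [130,9,0],
    [185,13,0],
    [240,17,0],
    [295,20,0],
    [350,24,0],
    [405,28,0],
    [460,32,0],
    [500,35,0]
  ],
  "twist": [0,0,0,0,0,0,0,0,0,0],
  "hand": [22,22,22,22,22,22,22,22,22,22]
}}

```text
t: 18.05
tcp_pos: [0.4972, 0.3331, 0.138]
orientation: [0.662, 0.749, -0.0, -0.0]
force: [-0.2, -0.6, 0.0]
width: 0.0283
grasp_force: 20.0
```

```bash
python3 - <<'E'
from h import *
snap('top','t6');st()
w=cloud('t6')
for n,a in dict(jar=(.4,.6,.2,.46,.083,.1),lidk=(.40,.58,.05,.25,.038,.06)).items():
    x0,x1,y0,y1,z0,z1=a
    m=(w[...,0]>x0)&(w[...,0]<x1)&(w[...,1]>y0)&(w[...,1]<y1)&(w[...,2]>z0)&(w[...,2]<z1); s=w[m]
    print(n,len(s),cv2.minEnclosingCircle(s[:,:2].astype(np.float32)*1000) if len(s) else 0)
go([.496,.3425,.03]);
E
```

```text
18.1 [0.4965 0.3367 0.1378] w 0.028666592671848682 F [-3.4  1.4 -1.2] j [0.398 0.521 1.265 0.002 1.356 0.271]
[[-0.126  0.992 -0.001]
 [ 0.992  0.126  0.002]
 [ 0.002 -0.001 -1.   ]]
jar 270 ((497.24127197265625, 340.01739501953125), 59.51247024536133)
lidk 80 ((489.15960693359375, 154.33624267578125), 12.748613357543945)
shift [  5.6   0.3 107.8] twist None
```

Call:
{"op": "jog_arm", "data": {
  "travel": [
    [26,0,40],
    [26,0,90],
    [26,0,108],
    [26,0,108],
    [26,0,108],
    [26,0,108],
    [26,0,60],
    [10,0,0],
    [10,0,0]
  ],
  "twist": [0,0,0,0,0,0,0,0,0],
  "hand": [22,22,22,22,45,45,45,48,48]
}}

```text
t: 19.23
tcp_pos: [0.4991, 0.3413, 0.1441]
orientation: [0.663, 0.749, 0.005, 0.002]
force: [-0.5, -0.0, -0.3]
width: 0.048
grasp_force: 0.0
```

```bash
python3 - <<'E'
from h import *
snap('wrist','w6');snap('top','t7');st()
p=load('w6')['p'];q=load('t7')['p'][225:315,120:280]
o=np.zeros((300,800,3),np.uint8);o[:,:400]=cv2.resize(p,(400,300));o[:225,400:]=cv2.resize(q,(400,225));cv2.imwrite('pics/c4.png',o[:,:,::-1])
go([.5287,-.2132,.08])
E
```

```text
19.325 [0.4969 0.3409 0.1392] w 0.047871182837525145 F [ 0.   0.2 -0.5] j [0.405 0.524 1.256 0.    1.36  0.283]
[[-0.121  0.993  0.002]
 [ 0.993  0.121  0.001]
 [ 0.001  0.002 -1.   ]]
shift [-553.9  -35.8   58.8] twist None
```

View pics/c4.png

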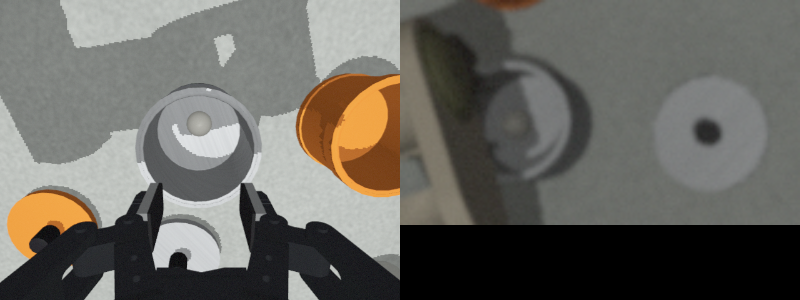

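The first ball lies in the jar (wrist image at 200,123). Next ball.

Call:
{"op": "jog_arm", "data": {
  "travel": [
    [-50,-3,0],
    [-108,-7,0],
    [-166,-11,0],
    [-224,-14,0],
    [-282,-18,0],
    [-340,-22,0],
    [-398,-26,0],
    [-456,-29,0],
    [-514,-33,0],
    [-554,-36,0]
  ],
  "twist": [0,0,0,0,0,0,0,0,0,0],
  "hand": [48,48,48,48,48,48,48,48,48,48]
}}

```text
t: 20.58
tcp_pos: [0.5279, -0.2153, 0.1369]
orientation: [0.663, 0.748, -0.0, -0.001]
force: [0.7, -0.2, 0.1]
width: 0.0477
grasp_force: 0.0
```

```bash
python3 - <<'E'
from h import *
snap('wrist','w7');st();w=cloud('w7')
q=(w-H)@np.c_[XD,YD,[0,0,1]]
m=((abs(q[...,0]+.17)<.02)&(q[...,2]>.0365)&(q[...,2]<.05)&(abs(q[...,1])<.09)).astype(np.uint8)
n,l,stt,ce=cv2.connectedComponentsWithStats(m)
for i in range(1,n):
    if stt[i,4]>15: s=q[l==i];print(stt[i,4],s.mean(0).round(4))
go([.5287,-.2132,-.007])
E
```

```text
20.625 [ 0.5281 -0.2193  0.1367] w 0.047859486325866014 F [-1.4 -4.  -0.4] j [-0.6    0.477  1.349 -0.002  1.317 -0.718]
[[-0.118  0.993 -0.001]
 [ 0.993  0.118 -0.001]
 [-0.001 -0.002 -1.   ]]
1009 [-0.17    0.0042  0.0407]
929 [-0.1703 -0.0254  0.0406]
841 [-0.1703 -0.0549  0.0406]
shift [  6.1   1.5 143.7] twist None
```

Call:
{"op": "jog_arm", "data": {
  "travel": [
    [2,0,0],
    [2,0,50],
    [2,0,110],
    [2,0,136],
    [2,0,144],
    [2,0,144],
    [2,0,144],
    [2,0,144],
    [2,0,144],
    [2,0,110]
  ],
  "twist": [0,0,0,0,0,0,0,0,0,0],
  "hand": [48,48,48,48,48,48,22,22,22,22]
}}

```text
t: 21.88
tcp_pos: [0.5268, -0.2103, 0.0267]
orientation: [0.663, 0.749, -0.0, -0.003]
force: [0.6, 0.2, 1.3]
width: 0.0284
grasp_force: 20.0
```

```bash
python3 - <<'E'
from h import *
st();go([.496,.3425,.14]);
E
```

```text
21.875 [ 0.5268 -0.2103  0.0267] w 0.02842837430096362 F [0.6 0.2 1.3] j [-0.588  0.601  1.491 -0.     1.055 -0.71 ]
[[-0.122  0.993 -0.005]
 [ 0.993  0.122  0.003]
 [ 0.004 -0.004 -1.   ]]
shift [ 552.9   36.3 -111.5] twist None
```

Target for this one: −15 mm from the jar's centre along tool x.

Call:
{"op": "jog_arm", "data": {
  "travel": [
    [0,0,-50],
    [15,1,-105],
    [70,5,-112],
    [130,9,-112],
    [190,13,-112],
    [250,17,-112],
    [310,20,-112],
    [370,24,-112],
    [430,28,-112],
    [490,32,-112]
  ],
  "twist": [0,0,0,0,0,0,0,0,0,0],
  "hand": [22,22,22,22,22,22,22,22,22,22]
}}

```text
t: 23.12
tcp_pos: [0.4998, 0.2807, 0.1402]
orientation: [0.663, 0.749, -0.0, 0.0]
force: [1.0, -0.3, -1.5]
width: 0.0282
grasp_force: 20.0
```

Call:
{"op": "jog_arm", "data": {
  "travel": [
    [46,4,0],
    [46,4,0],
    [46,4,50],
    [46,4,95],
    [46,4,103],
    [46,4,103],
    [46,4,103],
    [46,4,103],
    [46,4,50],
    [46,4,0]
  ],
  "twist": [0,0,0,0,0,0,0,0,0,0],
  "hand": [22,22,22,22,22,22,45,45,48,48]
}}

```text
t: 24.38
tcp_pos: [0.4988, 0.3251, 0.1425]
orientation: [0.663, 0.749, 0.0, 0.0]
force: [-0.1, 0.1, 0.0]
width: 0.0482
grasp_force: 0.0
```

```bash
python3 - <<'E'
from h import *
cat='''
'''
snap('top','t8');snap('wrist','w8');st();w=cloud('t8')
for n,a in dict(jar=(.4,.6,.2,.46,.083,.1),lidk=(.40,.58,.05,.25,.038,.06)).items():
    x0,x1,y0,y1,z0,z1=a
    m=(w[...,0]>x0)&(w[...,0]<x1)&(w[...,1]>y0)&(w[...,1]<y1)&(w[...,2]>z0)&(w[...,2]<z1); s=w[m]
    print(n,len(s),cv2.minEnclosingCircle(s[:,:2].astype(np.float32)*1000) if len(s) else 0)
w=cloud('w8');m=(np.hypot(w[...,0]-.496,w[...,1]-.3425)<.045)&(w[...,2]>.025)&(w[...,2]<.07)
n,l,stt,ce=cv2.connectedComponentsWithStats(m.astype(np.uint8))
for i in range(1,n):
    if stt[i,4]>40: print(stt[i,4],w[l==i].mean(0).round(4))
go([.532,-.2424,.14])
E
```

```text
24.475 [0.5011 0.3262 0.1468] w 0.04768920119079861 F [ 0.1 -0.2 -0.8] j [ 0.379  0.505  1.267 -0.     1.358  0.257]
[[-0.122  0.992  0.011]
 [ 0.993  0.122  0.004]
 [ 0.003  0.011 -1.   ]]
jar 263 ((496.6828308105469, 340.3631896972656), 59.06315612792969)
lidk 78 ((489.6050109863281, 154.47935485839844), 12.427176475524902)
1248 [0.4943 0.3585 0.0329]
1133 [0.499  0.3247 0.0329]
shift [-568.1  -38.7    4.7] twist None
```

Call:
{"op": "jog_arm", "data": {
  "travel": [
    [-52,-3,0],
    [-110,-7,0],
    [-168,-11,0],
    [-226,-15,0],
    [-284,-19,0],
    [-342,-23,0],
    [-400,-26,0],
    [-458,-30,0],
    [-516,-34,0],
    [-567,-37,0]
  ],
  "twist": [0,0,0,0,0,0,0,0,0,0],
  "hand": [48,48,48,48,48,48,48,48,48,48]
}}

```text
t: 25.72
tcp_pos: [0.5308, -0.2443, 0.1405]
orientation: [0.663, 0.749, 0.0, 0.0]
force: [1.3, 0.3, -0.2]
width: 0.0479
grasp_force: 0.0
```

```bash
python3 - <<'E'
from h import *
snap('wrist','w9');st();w=cloud('w9')
q=(w-H)@np.c_[XD,YD,[0,0,1]]
m=((abs(q[...,0]+.17)<.02)&(q[...,2]>.0365)&(q[...,2]<.05)&(abs(q[...,1])<.09)).astype(np.uint8)
n,l,stt,ce=cv2.connectedComponentsWithStats(m)
for i in range(1,n):
    if stt[i,4]>15: s=w[l==i];print(stt[i,4],q[l==i].mean(0).round(4),s.mean(0).round(4));go([*s.mean(0)[:2],-.007])
E
```

```text
25.775 [ 0.531  -0.2501  0.1402] w 0.04813083407244508 F [-2.3 -4.2  0.1] j [-0.641  0.497  1.302 -0.002  1.34  -0.758]
[[-0.117  0.993  0.001]
 [ 0.993  0.117 -0.003]
 [-0.003  0.001 -1.   ]]
1000 [-0.1702 -0.0267  0.0406] [ 0.5323 -0.2417  0.0406]
shift [  8.6   2.2 147.2] twist None
903 [-0.1702 -0.0563  0.0406] [ 0.536  -0.2711  0.0406]
shift [-21.    2.4 147.3] twist None
```

Call:
{"op": "jog_arm", "data": {
  "travel": [
    [0,1,0],
    [0,1,50],
    [0,1,110],
    [0,1,138],
    [0,1,147],
    [0,1,147],
    [0,1,147],
    [0,1,147],
    [0,1,147],
    [0,1,110]
  ],
  "twist": [0,0,0,0,0,0,0,0,0,0],
  "hand": [48,48,48,48,48,48,22,22,22,22]
}}

```text
t: 27.02
tcp_pos: [0.5305, -0.241, 0.0285]
orientation: [0.663, 0.749, -0.0, -0.003]
force: [0.8, -0.5, 0.0]
width: 0.0286
grasp_force: 20.0
```

```bash
python3 - <<'E'
from h import *
st();go([.496,.3425,.14]);
E
```

```text
27.025 [ 0.5305 -0.241   0.0285] w 0.028589424318110585 F [ 0.8 -0.5  0. ] j [-0.629  0.619  1.443 -0.     1.085 -0.751]
[[-0.122  0.993 -0.005]
 [ 0.993  0.122  0.003]
 [ 0.004 -0.005 -1.   ]]
shift [ 583.8   36.3 -109.3] twist None
```

Call:
{"op": "jog_arm", "data": {
  "travel": [
    [0,0,-50],
    [15,1,-105],
    [70,5,-110],
    [130,9,-110],
    [190,13,-110],
    [250,17,-110],
    [310,20,-110],
    [370,24,-110],
    [430,28,-110],
    [490,32,-110]
  ],
  "twist": [0,0,0,0,0,0,0,0,0,0],
  "hand": [22,22,22,22,22,22,22,22,22,22]
}}

```text
t: 28.28
tcp_pos: [0.5035, 0.2499, 0.1402]
orientation: [0.663, 0.749, -0.0, 0.0]
force: [0.2, -0.6, -1.0]
width: 0.0283
grasp_force: 20.0
```

Call:
{"op": "jog_arm", "data": {
  "travel": [
    [50,6,0],
    [94,14,0],
    [94,14,0],
    [94,14,60],
    [94,14,103],
    [94,14,103],
    [94,14,103],
    [94,14,103],
    [94,14,50],
    [94,5,0]
  ],
  "twist": [0,0,0,0,0,0,0,0,0,0],
  "hand": [22,22,22,22,22,22,36,36,36,48]
}}

```text
t: 29.52
tcp_pos: [0.4982, 0.3421, 0.1432]
orientation: [0.663, 0.749, 0.001, 0.001]
force: [0.2, 0.0, 0.1]
width: 0.0478
grasp_force: 0.0
```

```bash
python3 - <<'E'
from h import *
snap('top','t10');snap('wrist','w10');st();w=cloud('t10')
for n,a in dict(jar=(.4,.6,.2,.46,.083,.1),lidk=(.40,.58,.05,.25,.038,.06)).items():
    x0,x1,y0,y1,z0,z1=a
    m=(w[...,0]>x0)&(w[...,0]<x1)&(w[...,1]>y0)&(w[...,1]<y1)&(w[...,2]>z0)&(w[...,2]<z1); s=w[m]
    print(n,len(s),cv2.minEnclosingCircle(s[:,:2].astype(np.float32)*1000) if len(s) else 0)
w=cloud('w10');m=(np.hypot(w[...,0]-.496,w[...,1]-.3425)<.045)&(w[...,2]>.025)&(w[...,2]<.07)
n,l,stt,ce=cv2.connectedComponentsWithStats(m.astype(np.uint8))
for i in range(1,n):
    if stt[i,4]>40: print(stt[i,4],w[l==i].mean(0).round(4))
go([.536,-.2715,.14])
E
```

```text
29.625 [0.4996 0.3432 0.1478] w 0.04777288044662144 F [0.5 0.9 1. ] j [0.407 0.517 1.241 0.    1.37  0.284]
[[-0.122  0.992  0.012]
 [ 0.993  0.122  0.005]
 [ 0.004  0.012 -1.   ]]
jar 300 ((496.8774108886719, 341.28790283203125), 59.9050407409668)
lidk 79 ((489.1211853027344, 154.77476501464844), 12.724203109741211)
1184 [0.4937 0.3616 0.033 ]
974 [0.528  0.3546 0.0333]
1060 [0.4979 0.3225 0.0329]
shift [-614.6  -39.     5.1] twist None
```

Call:
{"op": "jog_arm", "data": {
  "travel": [
    [-55,-3,0],
    [-116,-7,0],
    [-177,-11,0],
    [-238,-15,0],
    [-299,-19,0],
    [-360,-22,0],
    [-421,-26,0],
    [-482,-30,0],
    [-543,-33,0],
    [-600,-37,0]
  ],
  "twist": [0,0,0,0,0,0,0,0,0,0],
  "hand": [48,48,48,48,48,48,48,48,48,48]
}}

```text
t: 30.88
tcp_pos: [0.5339, -0.2603, 0.1412]
orientation: [0.663, 0.749, 0.0, 0.001]
force: [0.8, 0.3, -0.4]
width: 0.0478
grasp_force: 0.0
```

```bash
python3 - <<'E'
from h import *
snap('wrist','w11');st();w=cloud('w11')
q=(w-H)@np.c_[XD,YD,[0,0,1]]
m=((abs(q[...,0]+.17)<.02)&(q[...,2]>.0365)&(q[...,2]<.05)&(abs(q[...,1])<.09)).astype(np.uint8)
n,l,stt,ce=cv2.connectedComponentsWithStats(m)
for i in range(1,n):
    if stt[i,4]>15: s=w[l==i];print(stt[i,4],q[l==i].mean(0).round(4),s.mean(0).round(4));go([*s.mean(0)[:2],-.007])
E
```

```text
30.925 [ 0.5339 -0.2669  0.1408] w 0.04823695235857245 F [-2.5 -5.8 -0.7] j [-0.661  0.512  1.273 -0.002  1.353 -0.778]
[[-0.117  0.993  0.002]
 [ 0.993  0.117 -0.004]
 [-0.005  0.002 -1.   ]]
943 [-0.1702 -0.0572  0.0406] [ 0.536  -0.272   0.0406]
shift [ -4.7   1.3 147.8] twist None
```

Call:
{"op": "jog_arm", "data": {
  "travel": [
    [-14,0,0],
    [-14,0,50],
    [-14,0,110],
    [-14,0,138],
    [-14,0,147],
    [-14,0,147],
    [-14,0,147],
    [-14,0,147],
    [-14,0,147],
    [-14,0,110]
  ],
  "twist": [0,0,0,0,0,0,0,0,0,0],
  "hand": [48,48,48,48,48,48,22,22,22,22]
}}

```text
t: 32.17
tcp_pos: [0.5342, -0.2708, 0.0285]
orientation: [0.663, 0.749, -0.0, -0.003]
force: [-0.1, -0.1, -0.1]
width: 0.0283
grasp_force: 20.0
```

```bash
python3 - <<'E'
from h import *
st();go([.496,.3425,.14]);
E
```

```text
32.175 [ 0.5342 -0.2708  0.0285] w 0.028328663826849704 F [-0.1 -0.1 -0.1] j [-0.667  0.642  1.394 -0.     1.112 -0.788]
[[-0.122  0.993 -0.005]
 [ 0.993  0.122  0.004]
 [ 0.004 -0.004 -1.   ]]
shift [ 613.9   36.3 -109.1] twist None
```

Call:
{"op": "jog_arm", "data": {
  "travel": [
    [0,0,-50],
    [15,1,-105],
    [70,5,-110],
    [130,8,-110],
    [190,11,-110],
    [250,14,-110],
    [310,16,-110],
    [370,18,-110],
    [430,20,-110],
    [490,22,-110]
  ],
  "twist": [0,0,0,0,0,0,0,0,0,0],
  "hand": [22,22,22,22,22,22,22,22,22,22]
}}

```text
t: 33.42
tcp_pos: [0.4972, 0.2189, 0.1402]
orientation: [0.663, 0.749, -0.0, -0.0]
force: [0.5, -0.0, -1.3]
width: 0.0277
grasp_force: 20.0
```

Call:
{"op": "jog_arm", "data": {
  "travel": [
    [50,2,0],
    [100,4,0],
    [122,4,0],
    [122,4,30],
    [122,4,85],
    [122,4,103],
    [122,4,103],
    [122,4,103],
    [122,4,50],
    [122,14,0]
  ],
  "twist": [0,0,0,0,0,0,0,0,0,0],
  "hand": [22,22,22,22,22,22,36,36,36,48]
}}

```text
t: 34.67
tcp_pos: [0.4969, 0.3399, 0.1433]
orientation: [0.663, 0.749, 0.001, 0.0]
force: [1.1, -0.3, -0.3]
width: 0.0477
grasp_force: 0.0
```

```bash
python3 - <<'E'
from h import *
snap('top','t12');snap('wrist','w12');st();w=cloud('t12')
for n,a in dict(jar=(.4,.6,.2,.46,.083,.1),lidk=(.40,.58,.05,.25,.038,.06)).items():
    x0,x1,y0,y1,z0,z1=a
    m=(w[...,0]>x0)&(w[...,0]<x1)&(w[...,1]>y0)&(w[...,1]<y1)&(w[...,2]>z0)&(w[...,2]<z1); s=w[m]
    print(n,len(s),cv2.minEnclosingCircle(s[:,:2].astype(np.float32)*1000) if len(s) else 0)
w=cloud('w12');m=(np.hypot(w[...,0]-.496,w[...,1]-.3425)<.045)&(w[...,2]>.025)&(w[...,2]<.07)
n,l,stt,ce=cv2.connectedComponentsWithStats(m.astype(np.uint8))
for i in range(1,n):
    if stt[i,4]>40: print(stt[i,4],w[l==i].mean(0).round(4))
s=w[(w[...,2]>.084)&(w[...,2]<.095)&(np.hypot(w[...,0]-.496,w[...,1]-.3425)<.07)];print('rim wrist',cv2.minEnclosingCircle(s[:,:2].astype(np.float32)*1000))
go([.4892,.1546,.14])
E
```

```text
34.775 [0.5002 0.341  0.1476] w 0.04804693553672145 F [-0.3 -0.  -0.3] j [ 0.403  0.516  1.244 -0.     1.368  0.281]
[[-0.121  0.993  0.013]
 [ 0.993  0.121  0.005]
 [ 0.004  0.013 -1.   ]]
jar 300 ((496.9761047363281, 340.87738037109375), 59.68351364135742)
lidk 79 ((489.1605224609375, 154.26380920410156), 12.736388206481934)
1202 [0.4947 0.3646 0.033 ]
969 [0.528  0.3545 0.0334]
994 [0.462  0.3429 0.0333]
1062 [0.5    0.3202 0.0329]
rim wrist ((495.6840515136719, 343.31182861328125), 59.875526428222656)
shift [-183.7  -33.6    6.5] twist None
```

All four balls are in the jar. Next, the lid.

Call:
{"op": "jog_arm", "data": {
  "travel": [
    [-30,-5,0],
    [-70,-12,0],
    [-120,-20,0],
    [-160,-26,0],
    [-183,-31,0],
    [-183,-31,0],
    [-183,-31,0]
  ],
  "twist": [0,0,0,0,0,0,0],
  "hand": [55,55,55,55,55,55,55],
  "newtons": 50
}}

```text
t: 35.65
tcp_pos: [0.4886, 0.1551, 0.1408]
orientation: [0.663, 0.749, 0.0, 0.0]
force: [-0.5, -0.0, 0.2]
width: 0.055
grasp_force: 0.0
```

```bash
python3 - <<'E'
from h import *
snap('wrist','w13');st();w=cloud('w13')
s=w[(w[...,2]>.038)&(w[...,2]<.05)&(np.hypot(w[...,0]-.489,w[...,1]-.1545)<.06)];print(len(s),cv2.minEnclosingCircle(s[:,:2].astype(np.float32)*1000))
s=w[(w[...,2]>.044)&(w[...,2]<.05)&(np.hypot(w[...,0]-.489,w[...,1]-.1545)<.06)];print(len(s),s.mean(0))
go([.4892,.1546,-.006],7)
E
```

```text
35.7 [0.4885 0.1553 0.1406] w 0.05470636042385793 F [-0.1  0.6  0.5] j [ 0.076  0.376  1.51   0.     1.255 -0.046]
[[-0.122  0.992  0.001]
 [ 0.992  0.122  0.   ]
 [ 0.     0.001 -1.   ]]
1067 ((488.2740783691406, 156.88760375976562), 12.877374649047852)
947 [0.48846389 0.15714203 0.04551123]
shift [ -0.8   0.5 146.6] twist 0.000587332542338243
```

Call:
{"op": "jog_arm", "data": {
  "travel": [
    [1,0,50],
    [1,0,110],
    [1,0,135],
    [1,0,147],
    [1,0,147],
    [1,0,147],
    [1,0,147],
    [1,0,147],
    [1,0,147]
  ],
  "twist": [0,0,0,0,0,0,0,0,0],
  "hand": [55,55,55,55,55,15,15,15,15]
}}

```text
t: 36.83
tcp_pos: [0.4892, 0.1558, -0.0053]
orientation: [0.663, 0.749, 0.001, 0.001]
force: [-0.5, 0.5, 4.9]
width: 0.0248
grasp_force: 48.8
```

Call:
{"op": "jog_arm", "data": {
  "travel": [
    [0,0,-10],
    [0,0,-50],
    [0,0,-100],
    [0,0,-150],
    [0,0,-180],
    [0,0,-180]
  ],
  "twist": [0,0,0,0,0,0],
  "hand": [15,15,15,15,15,15]
}}

```text
t: 37.58
tcp_pos: [0.4889, 0.1557, 0.1756]
orientation: [0.663, 0.749, 0.002, 0.002]
force: [-0.2, -0.3, -3.8]
width: 0.0245
grasp_force: 49.8
```

```bash
python3 - <<'E'
from h import *
snap('scene','s14');st();w=cloud('s14')
s=w[(abs(w[...,0]-.49)<.09)&(abs(w[...,1]-.155)<.09)&(w[...,2]>.15)&(w[...,2]<.21)]
g=np.histogram(s[:,2],bins=12,range=(.15,.21));print(g[0])
t=s[(s[:,2]<.20)];print(len(t))
top=[]
for lo in np.arange(.16,.21,.005):
    k=s[(s[:,2]>=lo)&(s[:,2]<lo+.005)]
    if len(k)>30: print(lo.round(3),len(k),k.min(0).round(3),k.max(0).round(3))
p=load('s14')['p'];cv2.imwrite('pics/c5.png',cv2.resize(p[130:360,330:600],(700,596))[:,:,::-1])
go([.496,.3427,.2])
E
```

```text
37.625 [0.488  0.1555 0.1736] w 0.024323501992115575 F [-0.1  0.  -3.6] j [ 0.077  0.342  1.458 -0.     1.341 -0.045]
[[-0.122  0.993  0.001]
 [ 0.993  0.122  0.   ]
 [-0.     0.001 -1.   ]]
[   0    0    0    0    0    0    0   28  111 1598  299   13]
1737
0.19 111 [0.476 0.098 0.19 ] [0.548 0.214 0.195]
0.195 1598 [0.429 0.098 0.195] [0.548 0.216 0.2  ]
0.2 299 [0.436 0.1   0.2  ] [0.549 0.216 0.205]
shift [184.8  30.7 -26.4] twist None
```

View pics/c5.png

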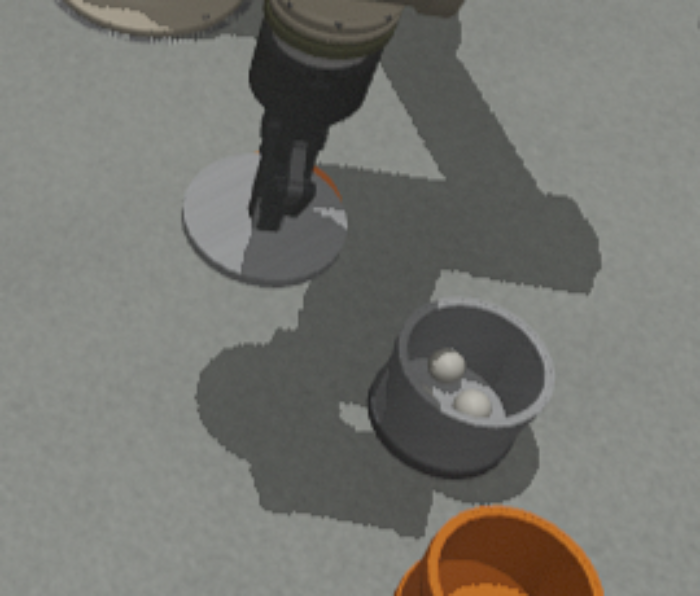

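```bash
python3 - <<'E'
from h import *
from scipy.optimize import least_squares
w=cloud('s14')
def fit(c,z0,z1,r,ring):
    d=np.hypot(w[...,0]-c[0],w[...,1]-c[1]);s=w[(d<.085)&(w[...,2]>z0)&(w[...,2]<z1)]
    print(cv2.minEnclosingCircle(s[:,:2].astype(np.float32)*1000),len(s))
fit((.496,.3427),.087,.094,.0595,1);fit((.489,.156),.193,.205,.06,0)
E
```

```text
((496.0964050292969, 345.9700012207031), 61.38577651977539) 666
((487.9234924316406, 157.4291229248047), 61.423667907714844) 1949
```

Call:
{"op": "jog_arm", "data": {
  "travel": [
    [20,3,0],
    [60,10,0],
    [105,17,0],
    [145,24,0],
    [172,28,0],
    [185,30,0],
    [185,30,0],
    [185,30,0],
    [185,30,40],
    [185,30,60]
  ],
  "twist": [0,0,0,0,0,0,0,0,0,0],
  "hand": [15,15,15,15,15,15,15,15,15,15]
}}

```text
t: 38.88
tcp_pos: [0.4951, 0.3414, 0.1117]
orientation: [0.663, 0.748, -0.001, -0.0]
force: [0.5, -0.2, -3.3]
width: 0.0245
grasp_force: 49.8
```

```bash
python3 - <<'E'
from h import *
snap('scene','s15');st();w=cloud('s15')
d=np.hypot(w[...,0]-.496,w[...,1]-.343);s=w[(d<.085)&(w[...,2]>.12)&(w[...,2]<.17)]
print(np.histogram(s[:,2],bins=10,range=(.12,.17))[0])
t=s[s[:,2]<np.median(s[:,2])+.006];print(cv2.minEnclosingCircle(t[:,:2].astype(np.float32)*1000),np.median(s[:,2]))
p=load('s15')['p'];cv2.imwrite('pics/c6.png',cv2.resize(p[170:340,420:600],(700,596))[:,:,::-1])
E
```

```text
38.925 [0.4942 0.3411 0.1095] w 0.024866573603358064 F [-0.9 -0.2 -5.7] j [ 0.407  0.552  1.297 -0.     1.298  0.287]
[[-0.12   0.993 -0.005]
 [ 0.993  0.12  -0.003]
 [-0.002 -0.006 -1.   ]]
[   9   95 1070  741   21   30   33   38   58   32]
((494.49462890625, 341.7121276855469), 61.21625900268555) 0.13479584257631916
```

View pics/c6.png

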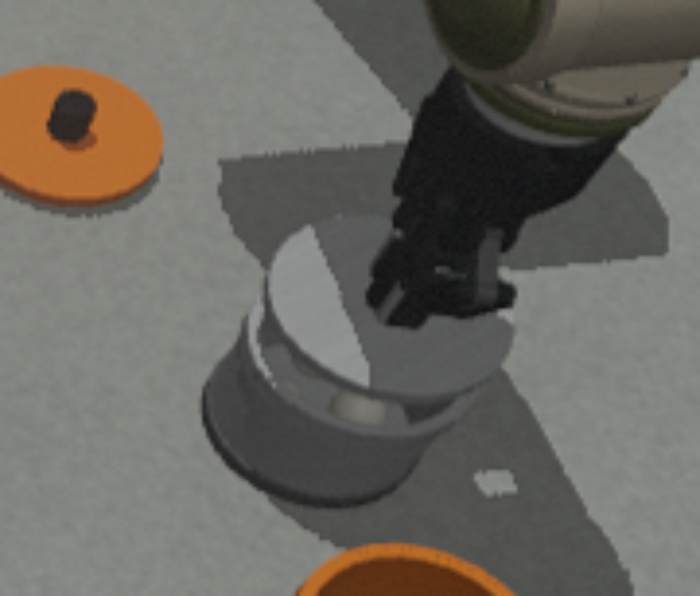

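Call:
{"op": "jog_arm", "data": {
  "travel": [
    [2,1,0],
    [2,1,8],
    [2,1,16],
    [2,1,24],
    [2,1,29],
    [2,1,32],
    [2,1,34],
    [2,1,34]
  ],
  "twist": [0,0,0,0,0,0,0,0],
  "hand": [15,15,15,15,15,15,15,15]
}}

```text
t: 39.92
tcp_pos: [0.4963, 0.345, 0.0793]
orientation: [0.663, 0.749, 0.0, 0.0]
force: [0.1, -0.1, -3.6]
width: 0.0244
grasp_force: 49.8
```

Call:
{"op": "jog_arm", "data": {
  "travel": [
    [0,0,1],
    [0,0,2],
    [0,0,2],
    [0,0,2]
  ],
  "twist": [0,0,0,0],
  "hand": [15,15,15,15]
}}

```text
t: 40.42
tcp_pos: [0.4965, 0.3451, 0.0787]
orientation: [0.663, 0.749, 0.001, 0.0]
force: [-2.0, -1.7, 6.7]
width: 0.0243
grasp_force: 50.8
```

Contact at the seated height. Release and rise.

Call:
{"op": "jog_arm", "data": {
  "travel": [
    [0,0,-1],
    [0,0,-1],
    [0,0,-1],
    [0,0,-1],
    [0,0,-30],
    [0,0,-80],
    [0,0,-120],
    [-60,0,-120],
    [-120,0,-120],
    [-120,0,-120]
  ],
  "twist": [0,0,0,0,0,0,0,0,0,0],
  "hand": [55,55,55,55,55,55,55,55,55,55]
}}

```text
t: 41.68
tcp_pos: [0.5115, 0.2227, 0.1975]
orientation: [0.664, 0.747, -0.0, 0.0]
force: [-0.4, 0.1, 0.4]
width: 0.0552
grasp_force: 0.0
```

```bash
cat >> h.py <<'E'
def lidcheck(tag):
    snap('scene','sl'+tag);snap('top','tl'+tag);st()
    for fn in('sl'+tag,'tl'+tag):
        w=cloud(fn);d=np.hypot(w[...,0]-.496,w[...,1]-.343)
        s=w[(d<.1)&(w[...,2]>.097)&(w[...,2]<.106)]
        k=w[(d<.1)&(w[...,2]>.127)&(w[...,2]<.14)]
        P=np.linalg.lstsq(np.c_[s[:,:2],np.ones(len(s))],s[:,2],rcond=None)[0]
        print(fn,cv2.minEnclosingCircle(s[:,:2].astype(np.float32)*1000),s[:,2].mean(),'tilt',P[:2],'knob',k.mean(0),len(k))
        j=w[(d<.1)&(w[...,2]>.02)&(w[...,2]<.07)];print('  jar wall',j.min(0),j.max(0),len(j))
E
python3 - <<'E'
from h import *
lidcheck('a')
t=H[:2]-.275*XD[:2];go([*t,.2],97)
p=load('sla')['p'];q=load('tla')['p']
o=np.zeros((400,800,3),np.uint8);o[:,:400]=cv2.resize(p[190:330,440:580],(400,400));o[:,400:]=cv2.resize(q[200:340,110:250],(400,400));cv2.imwrite('pics/c7.png',o[:,:,::-1])
E
```

```text
41.775 [0.5111 0.2257 0.1974] w 0.05523821921400613 F [-0.  -0.2  0.3] j [0.204 0.402 1.289 0.    1.45  0.083]
[[-0.121  0.993  0.   ]
 [ 0.993  0.121  0.   ]
 [ 0.     0.    -1.   ]]
sla ((496.2153015136719, 346.9095764160156), 61.46897506713867) 0.101936043183683 tilt [-0.00357683  0.00141679] knob [0.49767118 0.34569643 0.13144992] 125
  jar wall [0.47403704 0.28704834 0.0200637 ] [0.55408146 0.39580494 0.06993416] 752
tla ((460.5428161621094, 332.51885986328125), 42.3348388671875) 0.10078817171393036 tilt [0.01199038 0.00588009] knob [nan nan nan] 0
  jar wall [0.44057683 0.30104525 0.0213339 ] [0.4562781  0.33216457 0.06991679] 17
shift [-440.  -140.1   -2.7] twist -1.5721151326161757h.py:43: RuntimeWarning: Mean of empty slice.
  print(fn,cv2.minEnclosingCircle(s[:,:2].astype(np.float32)*1000),s[:,2].mean(),'tilt',P[:2],'knob',k.mean(0),len(k))
  ret = um.true_divide(
```

View pics/c7.png

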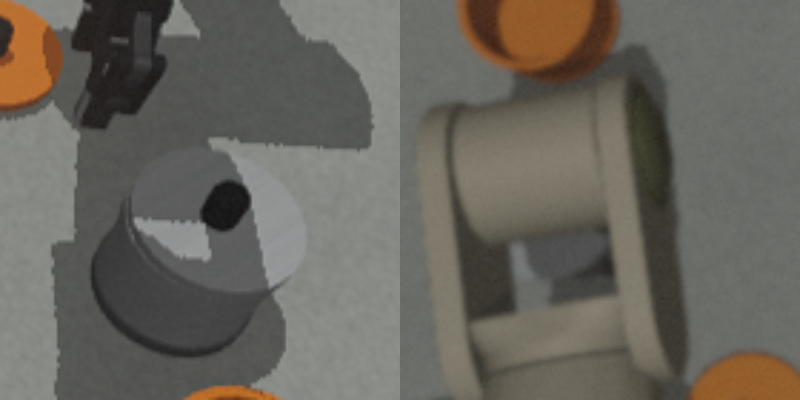

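The lid is seated: its top is at 101 mm (100 expected) and it is level. Now to push the tray home.

Call:
{"op": "jog_arm", "data": {
  "travel": [
    [-44,-14,0],
    [-88,-29,0],
    [-132,-43,0],
    [-176,-57,0],
    [-220,-72,0],
    [-264,-86,0],
    [-308,-100,0],
    [-352,-115,0],
    [-396,-129,0],
    [-439,-143,0]
  ],
  "twist": [-0.16,-0.32,-0.48,-0.64,-0.8,-0.96,-1.12,-1.28,-1.44,-1.571],
  "hand": [60,60,60,60,60,60,60,60,60,60]
}}

```text
t: 43.02
tcp_pos: [0.4229, -0.2278, 0.1974]
orientation: [-0.064, 0.998, 0.0, 0.0]
force: [0.9, 0.2, -0.5]
width: 0.0596
grasp_force: 0.0
```

```bash
python3 - <<'E'
from h import *
lidcheck('b');snap('wrist','w16')
w=cloud('w16');g=load('w16')['p'].max(2);q=(w-H)@np.c_[XD,YD,[0,0,1]]
m=(q[...,2]>.048)&(q[...,2]<.072)&(q[...,0]>-.31)&(q[...,0]<-.25)&(abs(q[...,1])<.04)&(g<80)
s=q[m];print(len(s),np.percentile(s,[1,50,99],axis=0).round(4))
go([.422,-.2275,.01],97)
E
```

```text
43.125 [ 0.4227 -0.2298  0.1971] w 0.05987184085013783 F [ 0.7 -0.3 -0.2] j [-0.744  0.268  1.497 -0.     1.377 -2.438]
[[-0.992 -0.123  0.   ]
 [-0.123  0.992 -0.001]
 [-0.    -0.001 -1.   ]]
slb ((495.7211608886719, 347.3631896972656), 61.69622802734375) 0.10192986975400255 tilt [-0.0042401  0.0006145] knob [0.49756083 0.34586282 0.13145548] 122
  jar wall [0.4739391  0.2872912  0.02000978] [0.55418446 0.3974102  0.06986233] 758
tlb ((495.1500549316406, 344.2471923828125), 60.53936004638672) 0.1007049139340676 tilt [0.00287797 0.00125033] knob [0.49609744 0.3436592  0.13052197] 77
  jar wall [0.44050097 0.28466238 0.02006224] [0.54739196 0.33331212 0.06503126] 170
852 [[-0.284  -0.0112  0.0502]
 [-0.2771  0.0021  0.0658]
 [-0.2667  0.015   0.0694]]
shift [  0.8   0.5 187. ] twist -0.0011843193798305196
```

Call:
{"op": "jog_arm", "data": {
  "travel": [
    [1,1,50],
    [1,1,110],
    [1,1,160],
    [1,1,187],
    [1,1,187],
    [1,1,187],
    [1,1,187],
    [1,1,187],
    [1,1,187]
  ],
  "twist": [0,0,0,0,0,0,0,0,0],
  "hand": [60,60,60,60,60,15,15,15,15]
}}

```text
t: 44.3
tcp_pos: [0.4225, -0.2272, 0.0119]
orientation: [-0.061, 0.998, -0.001, 0.002]
force: [1.1, -0.8, 6.6]
width: 0.0264
grasp_force: 49.0
```

Call:
{"op": "jog_arm", "data": {
  "travel": [
    [-10,0,0],
    [-28,0,0],
    [-46,0,0],
    [-64,0,0],
    [-82,0,0],
    [-100,0,0],
    [-118,0,0],
    [-136,0,0],
    [-150,0,0],
    [-158,0,0]
  ],
  "twist": [0,0,0,0,0,0,0,0,0,0],
  "hand": [15,15,15,15,15,15,15,15,15,15]
}}

```text
t: 45.55
tcp_pos: [0.5793, -0.2083, 0.0119]
orientation: [-0.061, 0.998, -0.002, 0.001]
force: [-1.1, -4.7, 6.6]
width: 0.0261
grasp_force: 49.3
```

Call:
{"op": "jog_arm", "data": {
  "travel": [
    [-4,0,0],
    [-8,0,0],
    [-12,0,0],
    [-15,0,0],
    [-15,0,0]
  ],
  "twist": [0,0,0,0,0],
  "hand": [15,15,15,15,15]
}}

```text
t: 46.18
tcp_pos: [0.591, -0.2069, 0.012]
orientation: [-0.061, 0.998, -0.001, -0.002]
force: [-13.9, -7.5, 12.1]
width: 0.0262
grasp_force: 50.1
```

Call:
{"op": "jog_arm", "data": {
  "travel": [
    [-2,0,0],
    [-2,0,0],
    [0,0,0],
    [0,0,0],
    [1,0,-50],
    [1,0,-110],
    [1,0,-170],
    [40,0,-230],
    [100,0,-240],
    [100,0,-240]
  ],
  "twist": [0,0,0,0,0,0,0,0,0,0],
  "hand": [15,15,60,60,60,60,60,60,60,60]
}}

```text
t: 47.42
tcp_pos: [0.4919, -0.2174, 0.2524]
orientation: [-0.06, 0.998, -0.001, 0.001]
force: [0.4, -0.1, -0.5]
width: 0.0597
grasp_force: 0.0
```

```bash
python3 - <<'E'
from h import *
lidcheck('c');w=cloud('tlc');P=np.c_[XD,YD,[0,0,1]];q=(w-H)@P
s=q[(abs(q[...,0])<.03)&(abs(q[...,1]-.12)<.05)&(q[...,2]>.14)&(q[...,2]<.155)];print('gate',s.mean(0),len(s))
snap('wrist','w17');w=cloud('w17');g=load('w17')['p'].max(2);q=(w-H)@P
m=(q[...,2]>.048)&(q[...,2]<.072)&(q[...,0]>-.15)&(q[...,0]<-.085)&(abs(q[...,1])<.04)&(g<80)
s=q[m];print(len(s),np.percentile(s,[1,50,99],axis=0).round(4) if len(s) else 0)
E
```

```text
47.525 [ 0.4937 -0.2174  0.2508] w 0.060273865224511385 F [ 0.8 -0.6 -0.8] j [-0.635  0.334  1.241  0.     1.566 -2.327]
[[-0.993 -0.121  0.001]
 [-0.121  0.993 -0.   ]
 [-0.001 -0.    -1.   ]]
slc ((496.6011047363281, 346.6303405761719), 61.78858947753906) 0.10190795730145778 tilt [-0.00406203  0.00121763] knob [0.49778226 0.34577239 0.13149427] 124
  jar wall [0.47524957 0.28722785 0.02010597] [0.5548245  0.39579763 0.06978471] 765
tlc ((495.90130615234375, 343.736572265625), 60.8502197265625) 0.10066221079994701 tilt [-0.00067954  0.00333279] knob [0.49567677 0.34335447 0.13065401] 84
  jar wall [0.44051341 0.2837205  0.02076494] [0.54603768 0.33299698 0.06660036] 166
gate [-0.00029186  0.11024874  0.14941287] 81
599 [[-0.1144 -0.0112  0.049 ]
 [-0.1092  0.0017  0.0648]
 [-0.097   0.0147  0.0694]]
```

View pics/tlc.png

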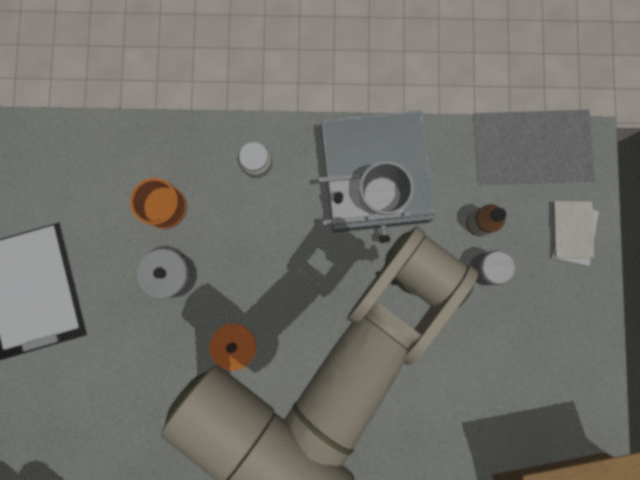

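The gate and tray are home, the lid is on the jar at (163,272), and the bottle, tub and tin haven't moved. Handing in.

```bash
python3 -c "
from bench import robot
print(robot.sign_off())"
```

```text
the job is handed in; nothing more can be done
None
```

I handed the job in at about 47 s, with no verdict shown: all four balls are in the jar, the lid is seated level, and the gate and tray are home. The bottle, tub and tin are where they stood.

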